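# Stand the long spindle on the check plate

## Task

At the packing bench, lift the longer of the two stepped aluminium spindles out of the leaning rack and stand it upright on its thick end, near the middle of the square rubber-faced plate; set it down, do not drop it. Let go, back away and watch for two seconds that it stays standing without wobble. Leave the short spindle where it is in the rack.

Things in the scene. Friction and masses are not known exactly. Their poses are not given: they have to be found in the camera images.
- long_spindle: longer stepped aluminium spindle, 165 mm overall: thick end 34 mm across for 85 mm, then 20 mm across to the top. About 0.28 kg, centre of mass 63 mm up. Origin: centre of the thick end's flat face, on which it is to stand; z runs along its axis to the thin end. Starts in either rack cradle, thick end down, leaning 30 degrees from vertical; free all round from 80 mm up
- short_spindle: shorter stepped aluminium spindle, 115 mm overall (34 mm across for 85 mm, then 20 mm across), same origin and axes; leans in the rack's other cradle and is to stay there
- rack: fixed rack: board 150 x 200 x 12 mm with two inclined black V cradles. Origin: centre of its underside; z up, y along the 200 mm side, -x roughly towards the robot. Spindle origins rest at (20, +55, 34) and (20, -55, 34) mm; the spindles lean 30 degrees to -x, lying in V troughs that bear them from below (-x side) up to 80 mm along them. Open above: they lift straight up or along their axis
- plate: fixed square steel plate with a dark rubber face, 110 x 110 mm, 8 mm thick in all, flat on the bench. Origin: centre of its underside; its top is at z = 8 mm; z up

How it is judged:
By the outcome, as a careful person would: the job done as asked, in the order asked, and still so for the second after the job is handed in, with the robot touching nothing.
It also fails if it takes over 42 s, if anything falls off the work surface, if the arm or the gripper's body presses on something with over 40 N, if the wrist force passes 120 N, or if a joint passes its speed limit or range.

## Robot

A 6-joint arm with a two-finger parallel gripper is mounted at the origin on the work surface. World frame = base frame: x ahead of the robot, y to its left, z up, the work surface at z = 0. Lengths are in m, angles in rad, forces in N, time in s.
With the tool pointing down it reaches from about 0.35 to 0.875 m from the base axis. Payload 15.5 kg.
Tool frame: the origin (TCP) lies at the very end of the fingers, on their centre line; the grasp point (between the pads) lies 19 mm behind it (arm.tcp_to_grasp is the distance from the TCP to the grasp point, in m); z points along the fingers, y is the direction in which the jaws open and shut (so a half turn about z gives the same grasp; the last joint's range is limited). The gripper opens to 85 mm and grips with 20 to 120 N. Pads are 22 mm wide; open, the fingers measure 114 mm over their backs; the gripper's body (76 mm by 85 mm) begins 54 mm behind the grasp point. The pads swing forward as they close: fully open they stand 13 mm farther back than shut.
Start: joints at [1.063, 0.494, 1.345, -0, 1.302, -0.096], TCP at [0.25, 0.573, 0.231] pointing down, gripper open.
Joint ranges: [-2.91, 2.91], [-0.82, 2.16], [0.22, 2.67], [-1.22, 4.37], [0.12, 2.79], [-3.08, 3.08]. Speed limits (rad/s): [1.89, 1.89, 2.57, 3.01, 3.01, 3.01].

## Interface

Orientations are given as a unit quaternion [w, x, y, z].
In Python, from bench import arm gives the robot as it stands. The module is installed in compiled form; this text tells all that it offers.
- The arm moves only by the tool arm_command, never from a script. Its argument "series" is a list of rows, each a list of 2 entries, a list of its own where there are three numbers: the shift along the tool's x, y, z in mm, then the turn, a rotation vector about the tool's x, y, z in rad. A call has 1 to 8 rows; each row is the pose to reach, as a shift and turn from the pose commanded when the call began, along the tool's axes at that moment; what a row does not reach only later rows make up. A row lasts 1/10 s, in which the tool goes at most 50 mm and 8.59 degrees, less where a joint would pass 70% of its speed; a pose out of reach is approached as far as the arm can. A call with a gripper value outside its range is refused whole. "jaw" is the finger opening in mm, from 0 to 85.4, set as the call begins (left out, the last holds). The fingers move at their own pace and stop on an object; "grip_force" is the grip in N (left out, the last holds). Time passes only in rows, so rows that repeat a pose let the fingers close. It gives the time, the measured TCP pose, the force and the opening at its end, in the units of the state.
- arm.read_state(): the state, without advancing time (a new reading comes with each control period).
- arm.get_image(name): name is "scene" or "side" or "wrist"; returns a dict with "image" (384x512x3 uint8, red, green, blue), "fx", "fy", "cx", "cy" (pixels), "rvec" (rotation vector, rad) and "tvec" (3), from world to camera coordinates, as OpenCV has them; the wrist camera has in their place "hand_eye" (4x4, takes a point from camera to tool coordinates, whose origin is the TCP and whose axes are the flange's). Camera axes: x right, y down, z forward; pixel columns grow to the right and rows downward; lengths in m; the calibration is good to about 2 mm. The wrist camera is an equidistant fisheye: a pixel r from the principal point sees the ray r / f radians off the axis. A picture is of the moment at which its call begins: read the wrist's pose just before it. There is no depth.
- arm.sign_off(): hands the job in, once; it reports no verdict.
The state is a dict: "t": time; "joint_pos": joint angles; "joint_vel": joint speeds; "tau": joint torques, N m; "position": TCP position; "ee_rot": TCP orientation; "contact_force": force on the tool from outside, world axes, zero at the start; "ft_torque": the same for the moment, N m; "width": opening from 0.0 (shut) to 1.0 (fully open).
Only numpy, scipy, OpenCV 4.12 (cv2) and the standard library are available. Lean on these libraries where they do the work, as an engineer would, in place of code of your own. Each camera call takes 0.05 s, during which the arm holds its last target. There are 200 camera calls.

## Working session

There is one attempt and no reset: what is moved stays moved. The work goes in short steps, Python scripts to look and compute and a tool call to move; the robot and the scene stay as the last step left them, time stands still between calls to the robot, and variables do not carry over. Pictures are saved under pics/ and viewed, about 8 in all and at most 12, crops included, and the job is handed in when it is done.

Besides the shell and the picture viewer there is one more tool, called after "Emit:" as a command line: name --argument value ..., lists and objects as JSON in quotes. arm_command: Moves the arm, as the interface text tells. Its arguments: {"type":"object","properties":{"series":{"type":"array"},"jaw":{"type":"number"},"grip_force":{"type":"number"}},"required":["series"]}

```bash
mkdir -p pics
cat > h.py <<'E'
import numpy as np, cv2
from scipy.spatial.transform import Rotation as R
from bench import arm
def grab(n,fn):
    s=arm.read_state(); d=arm.get_image(n); np.savez('pics/'+fn+'.npz',pos=s['position'],rot=s['ee_rot'],**d)
    cv2.imwrite('pics/'+fn+'.png',d['image'][:,:,::-1]); return s,d
def cam(d):
    K=np.array([[d['fx'],0,d['cx']],[0,d['fy'],d['cy']],[0,0,1.]]); return K,np.array(d['rvec'],float).reshape(3),np.array(d['tvec'],float).reshape(3)
def proj(d,P):
    K,r,t=cam(d); return cv2.projectPoints(np.atleast_2d(np.array(P,float)),r,t,K,None)[0].reshape(-1,2)
def ray(d,uv):
    K,r,t=cam(d); Rm=cv2.Rodrigues(r)[0]; return -Rm.T@t, Rm.T@np.linalg.solve(K,[uv[0],uv[1],1.])
def onz(d,uv,z):
    c,v=ray(d,uv); return c+v*(z-c[2])/v[2]
def tri(d1,u1,d2,u2):
    a,v=ray(d1,u1); b,w=ray(d2,u2); v/=np.linalg.norm(v); w/=np.linalg.norm(w)
    s=np.linalg.lstsq(np.c_[v,-w],b-a,rcond=None)[0]; p,q=a+s[0]*v,b+s[1]*w; return (p+q)/2,np.linalg.norm(p-q)
def Rt(q): return R.from_quat([q[1],q[2],q[3],q[0]])
E
python3 - <<'E'
from h import *
for n in('scene','side'):
    s,d=grab(n,n+'0')
    c,_=ray(d,(256,192)); print(n,c,d['fx'])
print(s)
a,b=[cv2.imread(f'pics/{n}0.png') for n in('scene','side')]
E
```

```text
scene [ 1.24049849 -0.01956757  0.76671857] 435.41848992063
side [ 0.37681989 -0.46177424  0.64230334] 350.38542408805387
{'t': 0.05, 'joint_pos': array([ 1.06346401e+00,  4.94192533e-01,  1.34613788e+00, -2.31213124e-05,
        1.30249235e+00, -9.54933890e-02]), 'joint_vel': array([ 0.00071292, -0.00143684, -0.00016734, -0.00098035,  0.00117288,
       -0.00081199]), 'tau': array([ 1.05014125e-03, -8.84433961e+01, -3.84989190e+01, -1.32778323e-04,
        4.92964391e-03, -2.30968311e-05]), 'position': array([0.25000797, 0.57242351, 0.23069215]), 'ee_rot': array([-1.71947610e-04,  2.04464238e-01,  9.78873841e-01, -5.90633010e-04]), 'contact_force': array([-0.2995249 , -0.30886624,  0.5079678 ]), 'ft_torque': array([ 0.02390017, -0.00812484, -0.02295899]), 'width': 0.9973712950993164}
```

View pics/scene0.png

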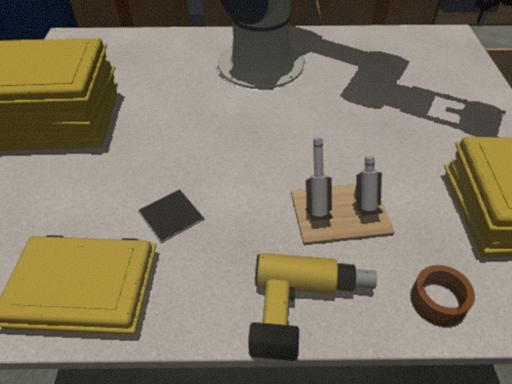

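View pics/side0.png

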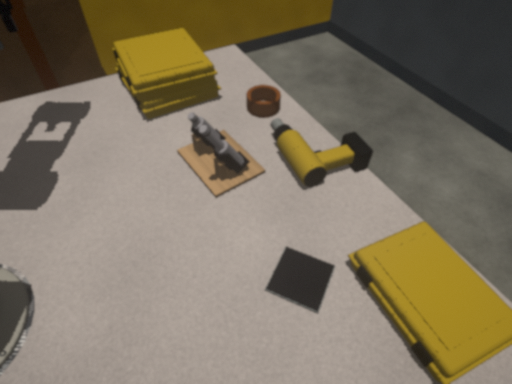

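Scene: plate corners are about (139,212), (179,191), (204,215) and (165,240). The long spindle is on the left, top (318,142), bottom (320,216); the short one is at (369,185). I'll zoom in on both views.

Run:
```python
import cv2,numpy as np
a=cv2.imread('pics/scene0.png')[125:250,280:400]; b=cv2.imread('pics/side0.png')[100:200,170:270]
a=cv2.resize(a,(480,500),interpolation=cv2.INTER_CUBIC)[:, :400]; b=cv2.resize(b,(400,400),interpolation=cv2.INTER_CUBIC)
o=np.zeros((500,800,3),np.uint8); o[:,:400]=a; o[:400,400:]=b; cv2.imwrite('pics/z.png',o)
```

```text
(no output)
```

View pics/z.png

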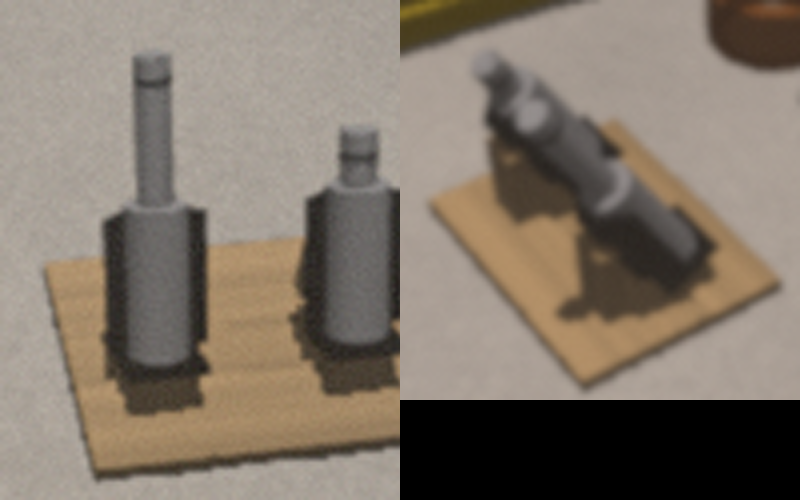

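The crops show the long spindle clear on the left. In the side view its top is at crop (535,115), its shoulder at (615,195) and its foot at (690,250). I'll fit the rack, plate and spindle jointly.

Run:
```python
from h import *
from scipy.optimize import least_squares
S=dict(np.load('pics/scene0.npz'));D=dict(np.load('pics/side0.npz'))
sc=lambda x,y:(280+x/4,125+y/4); sd=lambda x,y:(170+(x-400)/4,100+y/4)
# rack; corners local (x,y): 
for nm,d,us in(('sc',S,[sc(44,265),sc(97,472),(390,235),(384,183)]),('sd',D,[sd(430,203),sd(585,385),sd(780,283),sd(610,120)])):
    print(nm,[onz(d,u,.012)[:2].round(4) for u in us])
A=[(S,sc(44,265),(-75,-100)),(S,sc(97,470),(75,-100)),(S,(390,234),(75,100)),
   (D,sd(430,203),(-75,-100)),(D,sd(585,383),(75,-100)) ]
# side corner assignment solved by trying
W=lambda p,l:np.array([p[0]+np.cos(p[2])*l[0]-np.sin(p[2])*l[1],p[1]+np.sin(p[2])*l[0]+np.cos(p[2])*l[1],l[2]])
for nm,ds in (('scene',[(S,sc(44,265)),(S,sc(97,470)),(S,(390,234)),(S,(384,183))]),):
  loc=[(-75,-100),(75,-100),(75,100),(-75,100)]
  def f(p): return np.concatenate([proj(d,W(p,(l[0]/1e3,l[1]/1e3,.012)))[0]-u for (d,u),l in zip(ds,loc)])
  r=least_squares(f,[.6,.15,0]); print('rack',r.x.round(4),r.fun.round(1))
p=r.x
print('side rack pred',proj(D,[W(p,(l[0]/1e3,l[1]/1e3,.012)) for l in loc]).round(1))
for y in(-.055,.055):
  o=W(p,(.02,y,.034)); ax=np.array([-np.sin(np.pi/6)*np.cos(p[2]),-np.sin(np.pi/6)*np.sin(p[2]),np.cos(np.pi/6)])
  for h in(0,.085,.165): print(y,h,(o+h*ax).round(4),proj(S,o+h*ax).round(1),proj(D,o+h*ax).round(1))
for h,u1,u2 in((.165,sc(152,57),sd(537,113)),(.165,sc(152,57),sd(488,66)),(.085,sc(157,203),sd(612,190))): 
  x=tri(S,u1,D,u2); print(h,x[0].round(4),x[1].round(4))
print('plate')
for d,us in((S,[(139,212),(179,191),(204,215),(165,240)]),(D,[(287,248),(334,265),(319,310),(267,290)])):
  q=np.array([onz(d,u,.008)[:2] for u in us]); print(q.mean(0).round(4),q.round(3).tolist())
```

```text
sc [array([0.5611, 0.0643]), array([0.7083, 0.0831]), array([0.6899, 0.268 ]), array([0.5379, 0.2863])]
sd [array([0.535 , 0.2532]), array([0.5592, 0.0571]), array([0.7033, 0.0758]), array([0.6783, 0.2752])]
rack [0.6232 0.1748 0.058 ] [ 2.5 -2.3 -1.9 -1.2  5.4  1.8 -6.3  1.5]
side rack pred [[211.9 193.2]
 [264.5 169.8]
 [226.3 127.8]
 [177.9 146.1]]
-0.055 0 [0.6463 0.1211 0.034 ] [[320.2 213.4]] [[236.6 161. ]]
-0.055 0.085 [0.6039 0.1186 0.1076] [[320.6 175.6]] [[219.5 144.5]]
-0.055 0.165 [0.564  0.1163 0.1769] [[320.9 138. ]] [[200.5 126.2]]
0.055 0 [0.6399 0.2309 0.034 ] [[370.3 210.6]] [[216.1 137. ]]
0.055 0.085 [0.5975 0.2284 0.1076] [[372.1 172.9]] [[198.6 119.7]]
0.055 0.165 [0.5576 0.2261 0.1769] [[373.9 135.4]] [[179.3 100.7]]
0.165 [0.5682 0.1091 0.1761] 0.0028
0.165 [0.5599 0.12   0.1867] 0.0319
0.085 [0.6065 0.1128 0.1058] 0.0084
plate
[ 0.6222 -0.2068] [[0.616, -0.282], [0.553, -0.198], [0.626, -0.134], [0.694, -0.213]]
[ 0.6212 -0.2143] [[0.632, -0.143], [0.694, -0.223], [0.612, -0.286], [0.547, -0.205]]
```

```bash
cat >> h.py <<'E'
def rel(pos,Rm,s=None):
    s=s or arm.read_state(); R0=Rt(s['ee_rot'])
    return (R0.inv().apply(np.array(pos)-s['position'])*1e3).round(1), (R0.inv()*R.from_matrix(Rm)).as_rotvec().round(4)
def toolR(axis,yh):   # tool z = -axis, tool y as near yh as possible
    z=-np.array(axis,float); z/=np.linalg.norm(z); y=np.array(yh,float); y-=z*(y@z); y/=np.linalg.norm(y)
    return np.c_[np.cross(y,z),y,z]
def lean(yaw): return np.array([-.5*np.cos(yaw),-.5*np.sin(yaw),np.cos(np.pi/6)])
E
python3 - <<'E'
from h import *
y=.125; ax=lean(y); o=np.array([.6477,.117,.034]); print(rel(o+.226*ax,toolR(ax,(np.cos(y),np.sin(y),0))))
E
```

```text
(array([-449.6, -316. ,    1.3]), array([-0.4767, -0.27  ,  1.0095]))
```

Emit:
arm_command --series '[[[-450, -316, 1], [-0.477, -0.27, 1.01]], [[-450, -316, 1], [-0.477, -0.27, 1.01]], [[-450, -316, 1], [-0.477, -0.27, 1.01]], [[-450, -316, 1], [-0.477, -0.27, 1.01]], [[-450, -316, 1], [-0.477, -0.27, 1.01]], [[-450, -316, 1], [-0.477, -0.27, 1.01]], [[-450, -316, 1], [-0.477, -0.27, 1.01]], [[-450, -316, 1], [-0.477, -0.27, 1.01]]]' --jaw 60

```text
t: 0.9
position: [0.4579, 0.2294, 0.2304]
ee_rot: [0.172, 0.641, 0.722, 0.195]
contact_force: [1.0, 1.4, 0.0]
width: 0.705
```

Run:
```python
from h import *
y=.125; ax=lean(y); o=np.array([.6477,.117,.034]); print(rel(o+.226*ax,toolR(ax,(np.cos(y),np.sin(y),0))))
```

```text
(array([-134.9,   53.3,   31.4]), array([ 0.0027,  0.0001, -0.0052]))
```

Emit:
arm_command --series '[[[-135, 53, 31], [0.003, 0, -0.005]], [[-135, 53, 31], [0.003, 0, -0.005]], [[-135, 53, 31], [0.003, 0, -0.005]], [[-135, 53, 31], [0.003, 0, -0.005]], [[-135, 53, 31], [0.003, 0, -0.005]], [[-135, 53, 31], [0.003, 0, -0.005]]]'

```text
t: 1.5
position: [0.5356, 0.1042, 0.2298]
ee_rot: [0.17, 0.638, 0.725, 0.193]
contact_force: [-0.1, -0.0, -0.6]
width: 0.699
```

Run:
```python
from h import *
y=.125; ax=lean(y); o=np.array([.6477,.117,.034]); s,d=grab('wrist','w1'); print(rel(o+.226*ax,toolR(ax,(np.cos(y),np.sin(y),0))))
print(d['hand_eye'],d['fx'],d['cx'],d['cy'])
im=cv2.resize(d['image'][:,:,::-1],(800,600),interpolation=cv2.INTER_CUBIC);cv2.imwrite('pics/w1b.png',im)
```

```text
(array([-2. , -0. ,  0.1]), array([-0.0031, -0.0007,  0.0038]))
[[-9.55418416e-05 -9.59721716e-01 -2.80952343e-01  7.10575605e-02]
 [ 9.99999993e-01 -7.33320403e-05 -8.95649748e-05  1.09184076e-04]
 [ 6.53546428e-05 -2.80952349e-01  9.59721716e-01 -1.41921624e-01]
 [ 0.00000000e+00  0.00000000e+00  0.00000000e+00  1.00000000e+00]] 297.3186396354542 254.05255876488587 195.60696978965487
```

View pics/w1b.png

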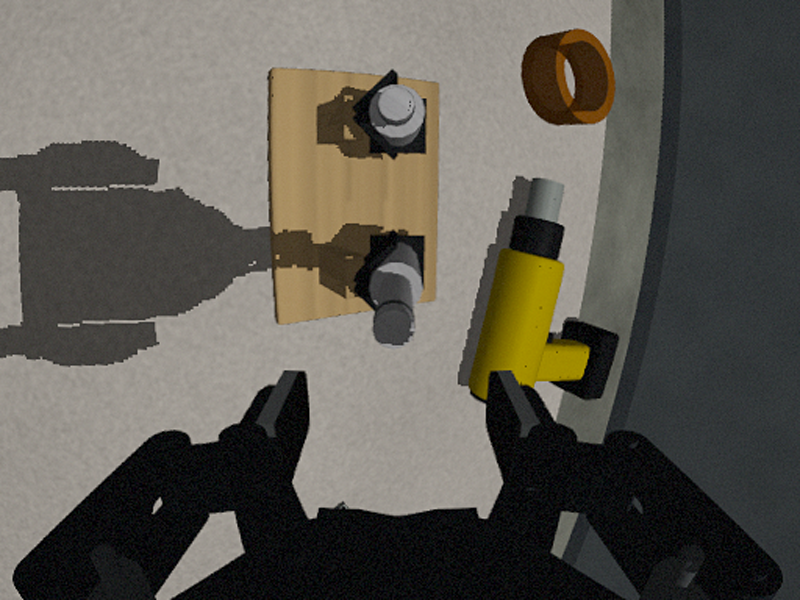

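The top cap centre is about (393,325) in the 800-px view, between and just beyond the fingers. The thick body spans x 369–423 around y≈290. I'll overlay the predicted model to correct the estimate.

```bash
cat >> h.py <<'E'
def fproj(d,P):
    H=np.array(d['hand_eye']); q=(Rt(d['rot']).inv().apply(np.atleast_2d(P)-d['pos'])-H[:3,3])@H[:3,:3]
    r=np.linalg.norm(q[:,:2],axis=1); th=np.arctan2(r,q[:,2]); f=d['fx']
    return np.c_[d['cx']+f*th*q[:,0]/r, d['cy']+f*th*q[:,1]/r]
def overlay(d,o,ax,fn,box,sc):
    im=cv2.resize(d['image'][:,:,::-1],None,fx=sc,fy=sc,interpolation=cv2.INTER_CUBIC).copy()
    Q=toolR(ax,(1,0,0)); t=np.linspace(0,2*np.pi,40)
    for h,r in((0,17),(85,17),(85,10),(165,10)):
        c=o+h/1e3*ax+(np.outer(np.cos(t),Q[:,0])+np.outer(np.sin(t),Q[:,1]))*r/1e3
        p=((fproj(d,c) if 'hand_eye' in d else proj(d,c))+.5)*sc-.5
        cv2.polylines(im,[p.round().astype(int)],True,(0,0,255) if r==10 else (0,255,0),1)
    x0,y0,x1,y1=[int(v*sc) for v in box]; cv2.imwrite('pics/'+fn+'.png',im[y0:y1,x0:x1])
E
python3 - <<'E'
from h import *
d=dict(np.load('pics/w1.npz')); ax=lean(.125); o=np.array([.6477,.117,.034])
overlay(d,o,ax,'ov1',(210,140,300,230),6)
for h in(0,85,165): print(fproj(d,o+h/1e3*ax))
# image jacobian at top
P=o+.165*ax
for e in np.eye(3): print(fproj(d,P+.001*e)-fproj(d,P))
q=[(-.075,-.1),(.075,-.1),(.075,.1),(-.075,.1)]
E
```

```text
[[254.35379659 168.69001356]]
[[254.17416214 185.3965407 ]]
[[253.87955001 212.79132311]]
[[ 1.18606574 -0.06373546]]
[[ 0.15282576 -1.32016637]]
[[0.68889818 0.40531846]]
```

View pics/ov1.png

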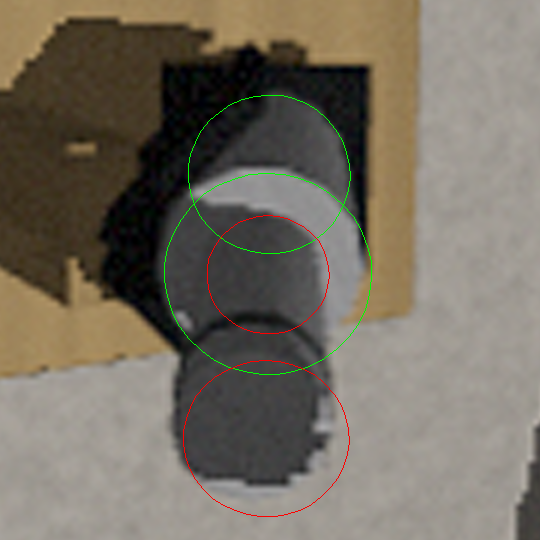

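Run:
```python
from h import *
y=.09; ax=lean(y); o=np.array([.6465,.1165,.034])
for h in(.18,.106): print(rel(o+h*ax,toolR(ax,(np.cos(y),np.sin(y),0))))
```

```text
(array([ 0.7, -0.9, 45.5]), array([-0.003 , -0.0182,  0.0341]))
(array([ -0.6,  -0.7, 119.5]), array([-0.003 , -0.0182,  0.0341]))
```

Emit:
arm_command --series '[[[0, -0.5, 23], [-0.003, -0.018, 0.034]], [[0.5, -0.9, 45.5], [-0.003, -0.018, 0.034]], [[0.5, -0.9, 45.5], [-0.003, -0.018, 0.034]], [[0.5, -0.9, 45.5], [-0.003, -0.018, 0.034]]]'

```text
t: 1.95
position: [0.5566, 0.1089, 0.1901]
ee_rot: [0.174, 0.651, 0.714, 0.191]
contact_force: [0.4, -0.3, -0.7]
width: 0.705
```

Run:
```python
from h import *
y=.09; ax=lean(y); o=np.array([.6465,.1165,.034])
grab('wrist','w2')
for h in(.18,.106): print(rel(o+h*ax,toolR(ax,(np.cos(y),np.sin(y),0))))
d=dict(np.load('pics/w2.npz')); overlay(d,o,ax,'ov2',(190,130,320,270),4)
```

```text
(array([-0.3, -0.4,  0.7]), array([ 0.0006, -0.0009,  0.0015]))
(array([-0.3, -0.5, 74.7]), array([ 0.0006, -0.0009,  0.0015]))
```

View pics/ov2.png

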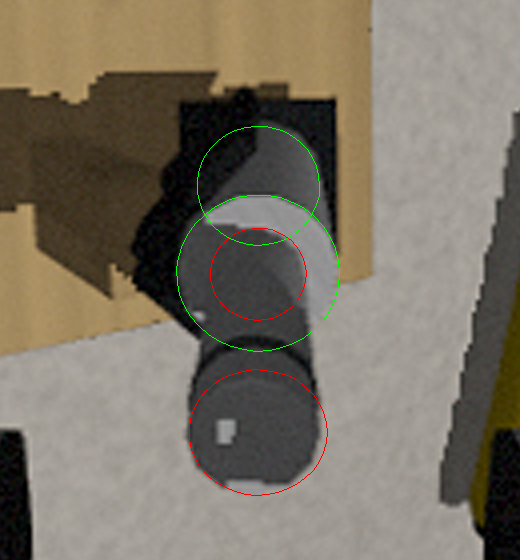

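The overlay now matches to about 0.5 mm, so I'll descend along the axis.

Emit:
arm_command --series '[[[-0.3, -0.8, 20], [0, -0.001, 0.001]], [[-0.3, -0.8, 45], [0, -0.001, 0.001]], [[-0.3, -0.8, 65], [0, -0.001, 0.001]], [[-0.3, -0.8, 75], [0, -0.001, 0.001]], [[-0.3, -0.8, 75], [0, -0.001, 0.001]]]'

```text
t: 2.5
position: [0.5941, 0.1112, 0.1247]
ee_rot: [0.175, 0.652, 0.713, 0.191]
contact_force: [0.1, -0.3, 0.3]
width: 0.703
```

Emit:
arm_command --series '[[[0, 0, 0], [0, 0, 0]], [[0, 0, 0], [0, 0, 0]], [[0, 0, 0], [0, 0, 0]], [[0, 0, 0], [0, 0, 0]], [[0, 0, 0], [0, 0, 0]], [[0, 0, 0], [0, 0, 0]], [[0, 0, 0], [0, 0, 0]], [[0, 0, 0], [0, 0, 0]]]' --jaw 10 --grip_force 50

```text
t: 3.3
position: [0.594, 0.1111, 0.1259]
ee_rot: [0.175, 0.652, 0.713, 0.192]
contact_force: [-7.6, -0.9, 9.7]
width: 0.222
```

Emit:
arm_command --series '[[[0, 0, -8], [0, 0, 0]], [[0, 0, -25], [0, 0, 0]], [[0, 0, -45], [0, 0, 0]], [[0, 0, -70], [0, 0, 0]], [[0, 0, -95], [0, 0, 0]], [[0, 0, -110], [0, 0, 0]], [[0, 0, -110], [0, 0, 0]]]'

```text
t: 4.0
position: [0.5387, 0.1062, 0.2221]
ee_rot: [0.176, 0.652, 0.713, 0.192]
contact_force: [-0.2, -0.1, -3.4]
width: 0.218
```

Run:
```python
from h import *
s=arm.read_state(); print(s['contact_force'],s['width'])
grab('wrist','w3'); grab('side','side3'); d=dict(np.load('pics/w3.npz'))
ax=-Rt(s['ee_rot']).as_matrix()[:,2]; o=s['position']-.106*ax
overlay(d,o,ax,'ov3',(190,100,320,270),3)
S=dict(np.load('pics/side3.npz')); del S['pos']; overlay(S,o,ax,'ov3s',(130,40,290,210),3)
a,b=cv2.imread('pics/ov3.png'),cv2.imread('pics/ov3s.png'); out=np.zeros((520,800,3),np.uint8); h=min(510,a.shape[0]); out[:h,:a.shape[1]]=a[:h]; w=800-a.shape[1]; out[:b.shape[0],a.shape[1]:]=b[:,:w]; cv2.imwrite('pics/c3.png',out)
# plate targets
from math import *
P=np.array([.6217,-.2105,.250]); print(rel(P,toolR((0,0,1),(P[0],P[1],0))))
```

```text
[-0.24540308 -0.12699016 -3.43229214] 0.21777554590293088
(array([-322.8,   61.6,    1.4]), array([ 0.5174, -0.1087,  0.406 ]))
```

View pics/c3.png

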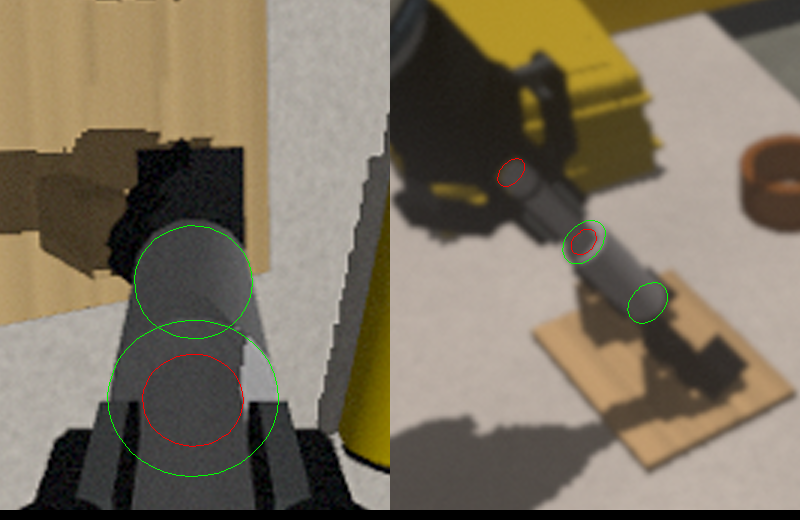

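The spindle is held, and the model overlay matches in both views. Next I'll carry it over the plate while turning it upright.

Emit:
arm_command --series '[[[-16, 3, 0], [0.026, -0.005, 0.02]], [[-48, 9, 0], [0.078, -0.016, 0.061]], [[-97, 18, 0], [0.155, -0.033, 0.122]], [[-145, 28, 1], [0.233, -0.049, 0.183]], [[-194, 37, 1], [0.31, -0.065, 0.244]], [[-242, 46, 1], [0.388, -0.082, 0.305]], [[-280, 53, 1], [0.449, -0.094, 0.352]], [[-305, 58, 1], [0.489, -0.103, 0.384]]]'

```text
t: 4.9
position: [0.6179, -0.1963, 0.2469]
ee_rot: [0.009, 0.807, 0.59, 0.009]
contact_force: [1.1, -0.1, -3.7]
width: 0.221
```

Run:
```python
from h import *
P=np.array([.6217,-.2105,.250]); print(rel(P,toolR((0,0,1),(P[0],P[1],0))))
```

```text
(array([-12.3,   8. ,  -2.9]), array([ 0.0249, -0.0048,  0.0182]))
```

Emit:
arm_command --series '[[[-12, 8, -3], [0.025, -0.005, 0.018]], [[-12, 8, -3], [0.025, -0.005, 0.018]], [[-12, 8, -3], [0.025, -0.005, 0.018]], [[-12, 8, -3], [0.025, -0.005, 0.018]]]'

```text
t: 5.3
position: [0.6206, -0.2061, 0.2506]
ee_rot: [0.0, 0.811, 0.585, 0.001]
contact_force: [-0.3, -0.2, -2.7]
width: 0.222
```

Run:
```python
from h import *
P=np.array([.6217,-.2105,.250]); print(rel(P,toolR((0,0,1),(P[0],P[1],0))))
s=arm.read_state(); print(s['contact_force'],s['width'],s['position'])
T=[]
ax=-Rt(s['ee_rot']).as_matrix()[:,2]; o=s['position']-.106*ax
for n,b in(('wrist',(170,110,340,270)),('side',(230,130,350,330)),('scene',(100,100,240,260))):
    grab(n,n+'4'); d=dict(np.load(f'pics/{n}4.npz')); overlay(d,o,ax,'t',b,2.4); T.append(cv2.imread('pics/t.png')[:480])
w=[t.shape[1] for t in T]; out=np.zeros((480,sum(w),3),np.uint8); x=0
for t in T: out[:t.shape[0],x:x+t.shape[1]]=t; x+=t.shape[1]
print(out.shape,w); cv2.imwrite('pics/c4.png',out[:,:]if sum(w)<=800 else cv2.resize(out,(800,480*800//sum(w))))
```

```text
(array([-3.8,  2.4,  0.6]), array([ 0.0019, -0.001 ,  0.0048]))
[-0.2590398  -0.24322408 -2.70721533] 0.22233356827026982 [ 0.62058761 -0.20612714  0.2506439 ]
(480, 1032, 3) [408, 288, 336]
```

View pics/c4.png

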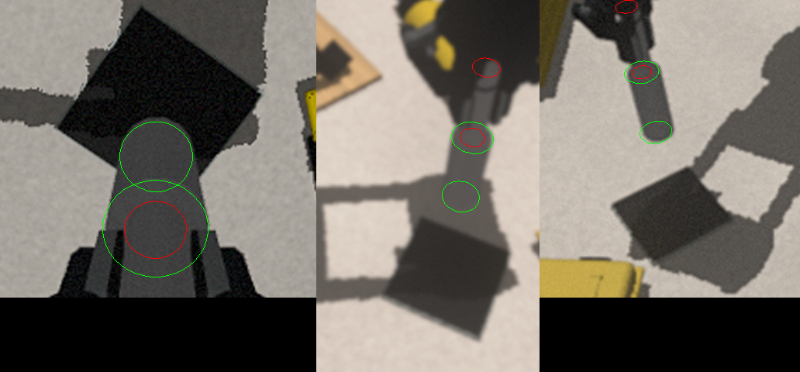

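The spindle is upright, matching the overlay within about 1 mm. In the wrist picture the plate corners are at crop (143,8), (261,95) and (58,127). I'll use those to refine the plate centre.

Run:
```python
from h import *
d=dict(np.load('pics/wrist4.npz')); H=d['hand_eye']; k=2.4*800/1032
def back(u,z):
    v=(np.array(u)-[d['cx'],d['cy']]); r=np.linalg.norm(v); th=r/d['fx']; c=np.r_[v/r*np.sin(th),np.cos(th)]
    Rm=Rt(d['rot']).as_matrix(); o=d['pos']+Rm@H[:3,3]; w=Rm@H[:3,:3]@c; return (o+w*(z-o[2])/w[2])[:2]
q=[back((170+x/k,110+y/k),.008) for x,y in((58,127),(143,8),(261,95))]; print(np.round(q,4)); C=(q[0]+q[2])/2; print('centre',C, 'sides',np.linalg.norm(q[0]-q[1]),np.linalg.norm(q[2]-q[1]))
s=arm.read_state(); print(s['position'], rel(np.r_[.6215,-.2115,.126],toolR((0,0,1),(.6217,-.2105,0)),s))
```

```text
[[ 0.5489 -0.2001]
 [ 0.634  -0.1398]
 [ 0.6943 -0.2238]]
centre [ 0.62159328 -0.21193906] sides 0.10424715879667379 0.10336641488179338
[ 0.62071104 -0.20620979  0.25148141] (array([ -4.9,   2.1, 125.5]), array([ 0.0029, -0.0007,  0.0048]))
```

Emit:
arm_command --series '[[[-2, 1, 15], [0.002, -0.001, 0.005]], [[-5, 2, 45], [0.003, -0.001, 0.005]], [[-5, 2, 75], [0.003, -0.001, 0.005]], [[-5, 2, 100], [0.003, -0.001, 0.005]], [[-5, 2, 115], [0.003, -0.001, 0.005]], [[-5, 2, 121], [0.003, -0.001, 0.005]], [[-5, 2, 121], [0.003, -0.001, 0.005]], [[-5, 2, 121], [0.003, -0.001, 0.005]]]'

```text
t: 6.25
position: [0.622, -0.2125, 0.1311]
ee_rot: [0.001, 0.813, 0.582, 0.0]
contact_force: [-0.4, 0.4, -3.1]
width: 0.218
```

Run:
```python
from h import *
s=arm.read_state(); print(s['position'],s['contact_force'],rel(np.r_[.6216,-.212,.115],toolR((0,0,1),(.6217,-.2105,0)),s))
ax=-Rt(s['ee_rot']).as_matrix()[:,2]; o=s['position']-.106*ax; T=[]
for n,b in(('side',(230,200,350,330)),('scene',(110,120,240,260))):
    grab(n,n+'5'); d=dict(np.load(f'pics/{n}5.npz')); overlay(d,o,ax,'t',b,3.1); T.append(cv2.imread('pics/t.png')[:403])
cv2.imwrite('pics/c5.png',np.hstack(T)); print(np.hstack(T).shape)
```

```text
[ 0.62198621 -0.21249243  0.13112319] [-0.39900513  0.42255007 -3.1295894 ] (array([ 0.4, -0.5, 16.1]), array([ 0.0009,  0.0005, -0.001 ]))
(403, 775, 3)
```

View pics/c5.png

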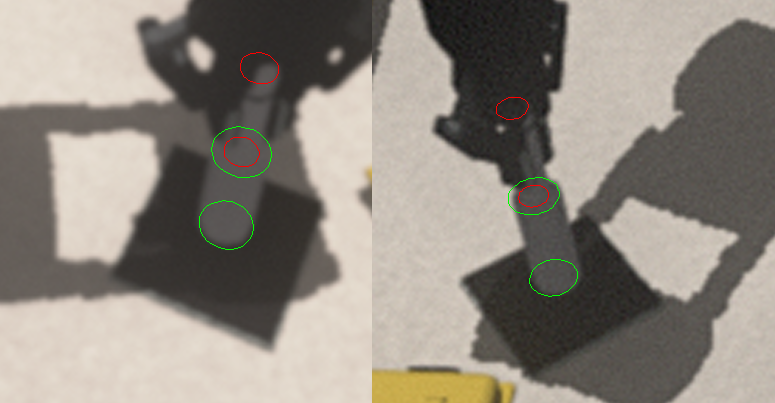

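The spindle hangs upright over the plate middle with about 17 mm to go. I'll lower it slowly.

Emit:
arm_command --series '[[[0, 0, 4], [0, 0, 0]], [[0, 0, 8], [0, 0, 0]], [[0, 0, 11], [0, 0, 0]], [[0, 0, 12.5], [0, 0, 0]], [[0, 0, 13.5], [0, 0, 0]], [[0, 0, 14], [0, 0, 0]], [[0, 0, 14], [0, 0, 0]], [[0, 0, 14], [0, 0, 0]]]'

```text
t: 7.15
position: [0.6217, -0.2124, 0.1166]
ee_rot: [0.0, 0.813, 0.582, -0.0]
contact_force: [0.7, 0.4, -3.0]
width: 0.222
```

Emit:
arm_command --series '[[[0, 0, 0.5], [0, 0, 0]], [[0, 0, 1], [0, 0, 0]], [[0, 0, 1], [0, 0, 0]], [[0, 0, 1], [0, 0, 0]]]'

```text
t: 7.55
position: [0.6217, -0.2123, 0.1155]
ee_rot: [0.0, 0.813, 0.582, -0.0]
contact_force: [0.4, -0.9, -3.4]
width: 0.221
```

Emit:
arm_command --series '[[[0, 0, 0.3], [0, 0, 0]], [[0, 0, 0.6], [0, 0, 0]], [[0, 0, 0.8], [0, 0, 0]], [[0, 0, 0.8], [0, 0, 0]]]'

```text
t: 7.95
position: [0.6216, -0.2123, 0.1147]
ee_rot: [0.0, 0.813, 0.582, -0.0]
contact_force: [0.3, 0.4, -2.6]
width: 0.222
```

Emit:
arm_command --series '[[[0, 0, 0.3], [0, 0, 0]], [[0, 0, 0.6], [0, 0, 0]], [[0, 0, 0.8], [0, 0, 0]], [[0, 0, 0.8], [0, 0, 0]]]'

```text
t: 8.35
position: [0.6218, -0.2124, 0.1143]
ee_rot: [0.0, 0.813, 0.582, -0.0]
contact_force: [-1.4, 1.4, 3.7]
width: 0.219
```

Emit:
arm_command --series '[[[0, 0, 0.2], [0, 0, 0]], [[0, 0, 0.4], [0, 0, 0]], [[0, 0, 0.4], [0, 0, 0]], [[0, 0, 0.4], [0, 0, 0]]]' --grip_force 20

```text
t: 8.75
position: [0.6219, -0.2124, 0.1142]
ee_rot: [0.001, 0.813, 0.582, 0.0]
contact_force: [-2.0, 1.9, 8.4]
width: 0.218
```

```bash
python3 -c "
from h import *
s=arm.read_state(); print(s['position'],s['contact_force'],s['ft_torque'],s['width'])"
```

```text
[ 0.6219276  -0.21243188  0.11424365] [-2.02663842  1.93746425  8.41184703] [ 0.29838555  0.52620494 -0.00090763] 0.21761259556892534
```

Emit:
arm_command --series '[[[0, 0, 0], [0, 0, 0]], [[0, 0, 0], [0, 0, 0]], [[0, 0, 0], [0, 0, 0]], [[0, 0, 0], [0, 0, 0]], [[0, 0, 0], [0, 0, 0]]]' --jaw 23

```text
t: 9.25
position: [0.6216, -0.2124, 0.1134]
ee_rot: [0.0, 0.813, 0.582, -0.0]
contact_force: [-0.3, 0.1, 0.5]
width: 0.271
```

Emit:
arm_command --series '[[[0, 0, 0], [0, 0, 0]], [[0, 0, 0], [0, 0, 0]], [[0, 0, 0], [0, 0, 0]], [[0, 0, 0], [0, 0, 0]], [[0, 0, 0], [0, 0, 0]]]' --jaw 55

```text
t: 9.75
position: [0.6216, -0.2124, 0.1136]
ee_rot: [0.0, 0.813, 0.582, -0.0]
contact_force: [0.6, 0.3, -0.1]
width: 0.642
```

Run:
```python
from h import *
s=arm.read_state(); print(s['position'],s['contact_force'],s['width'])
ax=np.array([0,0,1.]); o=np.r_[s['position'][:2],.008]; T=[]
for n,b in(('side',(230,200,350,330)),('scene',(110,120,240,260))):
    grab(n,n+'6'); d=dict(np.load(f'pics/{n}6.npz')); overlay(d,o,ax,'t',b,3.1); T.append(cv2.imread('pics/t.png')[:403])
cv2.imwrite('pics/c6.png',np.hstack(T))
```

```text
[ 0.62164659 -0.21235475  0.11355376] [ 0.57600736  0.2547258  -0.11504964] 0.6421975709978338
```

View pics/c6.png

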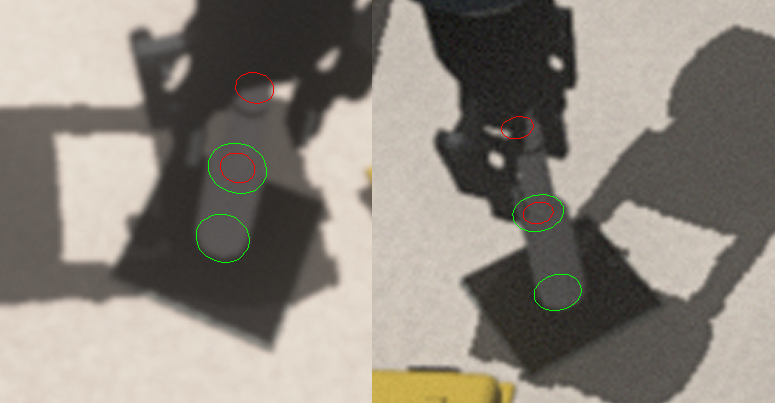

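The spindle stands free, and the force on the tool is zero. I'll back away straight up, slowly at first, then watch for two seconds or more.

Emit:
arm_command --series '[[[0, 0, -8], [0, 0, 0]], [[0, 0, -25], [0, 0, 0]], [[0, 0, -45], [0, 0, 0]], [[0, 0, -75], [0, 0, 0]], [[0, 0, -110], [0, 0, 0]], [[0, 0, -140], [0, 0, 0]], [[0, 0, -150], [0, 0, 0]], [[0, 0, -150], [0, 0, 0]]]'

```text
t: 10.65
position: [0.6222, -0.2126, 0.2655]
ee_rot: [0.001, 0.813, 0.582, 0.001]
contact_force: [-0.6, -0.5, -1.2]
width: 0.646
```

Emit:
arm_command --series '[[[0, -60, 0], [0, 0, 0]], [[0, -120, 0], [0, 0, 0]], [[0, -160, 0], [0, 0, 0]], [[0, -160, 0], [0, 0, 0]], [[0, -160, 0], [0, 0, 0]], [[0, -160, 0], [0, 0, 0]]]'

```text
t: 11.25
position: [0.4709, -0.1611, 0.2632]
ee_rot: [0.0, 0.813, 0.582, -0.0]
contact_force: [0.0, -1.1, 0.8]
width: 0.643
```

```bash
python3 -c "
from h import *
s,_=grab('side','side7'); grab('scene','scene7'); print(s['t'],s['position'],s['contact_force'])"
```

```text
11.25 [ 0.47085715 -0.16113494  0.2632169 ] [ 0.01517141 -1.11382354  0.76181805]
```

Emit:
arm_command --series '[[[0, 0, 0], [0, 0, 0]], [[0, 0, 0], [0, 0, 0]], [[0, 0, 0], [0, 0, 0]], [[0, 0, 0], [0, 0, 0]], [[0, 0, 0], [0, 0, 0]], [[0, 0, 0], [0, 0, 0]], [[0, 0, 0], [0, 0, 0]], [[0, 0, 0], [0, 0, 0]]]'

```text
t: 12.15
position: [0.4702, -0.1608, 0.2636]
ee_rot: [0.0, 0.813, 0.582, -0.0]
contact_force: [-0.7, 0.7, -0.8]
width: 0.643
```

Emit:
arm_command --series '[[[0, 0, 0], [0, 0, 0]], [[0, 0, 0], [0, 0, 0]], [[0, 0, 0], [0, 0, 0]], [[0, 0, 0], [0, 0, 0]], [[0, 0, 0], [0, 0, 0]], [[0, 0, 0], [0, 0, 0]], [[0, 0, 0], [0, 0, 0]], [[0, 0, 0], [0, 0, 0]]]'

```text
t: 12.95
position: [0.4701, -0.1608, 0.2636]
ee_rot: [0.0, 0.813, 0.582, -0.0]
contact_force: [0.1, -0.7, 0.1]
width: 0.643
```

Emit:
arm_command --series '[[[0, 0, 0], [0, 0, 0]], [[0, 0, 0], [0, 0, 0]], [[0, 0, 0], [0, 0, 0]], [[0, 0, 0], [0, 0, 0]], [[0, 0, 0], [0, 0, 0]], [[0, 0, 0], [0, 0, 0]], [[0, 0, 0], [0, 0, 0]], [[0, 0, 0], [0, 0, 0]]]'

```text
t: 13.75
position: [0.4702, -0.1609, 0.2636]
ee_rot: [0.0, 0.813, 0.582, -0.0]
contact_force: [0.3, 0.4, -0.3]
width: 0.643
```

Run:
```python
from h import *
T=[]; o=np.array([.6216,-.2124,.008]); ax=np.array([0,0,1.])
for n,b,w in(('side',(230,130,350,330),(slice(170,320),slice(250,340))),('scene',(110,110,240,260),(slice(120,245),slice(125,215)))):
    a=cv2.imread(f'pics/{n}7.png'); s,d=grab(n,n+'8'); c=cv2.imread(f'pics/{n}8.png')
    print(s['t'],n,'max blurred diff',cv2.absdiff(cv2.GaussianBlur(a[w],(0,0),2),cv2.GaussianBlur(c[w],(0,0),2)).max())
    overlay(dict(np.load(f'pics/{n}8.npz')),o,ax,'t',b,2); T.append(cv2.imread('pics/t.png'))
T.append(cv2.resize(cv2.imread('pics/scene8.png')[110:260,270:400],None,fx=2,fy=2))
m=max(t.shape[0] for t in T); cv2.imwrite('pics/c8.png',np.hstack([cv2.copyMakeBorder(t,0,m-t.shape[0],0,0,cv2.BORDER_CONSTANT) for t in T]))
```

```text
13.75 side max blurred diff 17
13.8 scene max blurred diff 15
```

View pics/c8.png

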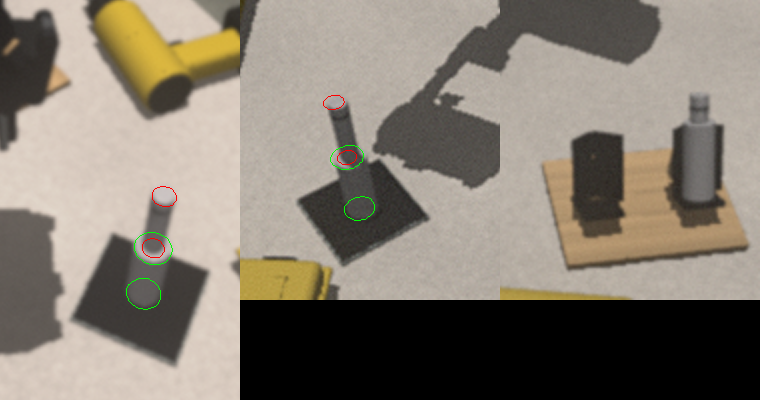

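The spindle stands upright on the plate middle and the short one is still in the rack. The picture difference of 17 could be the arm's shadow settling, so I'll check once more.

Emit:
arm_command --series '[[[0, 0, 0], [0, 0, 0]], [[0, 0, 0], [0, 0, 0]], [[0, 0, 0], [0, 0, 0]], [[0, 0, 0], [0, 0, 0]], [[0, 0, 0], [0, 0, 0]], [[0, 0, 0], [0, 0, 0]], [[0, 0, 0], [0, 0, 0]], [[0, 0, 0], [0, 0, 0]]]'

```text
t: 14.65
position: [0.4702, -0.1608, 0.2636]
ee_rot: [0.0, 0.813, 0.582, -0.0]
contact_force: [-0.1, -0.7, 0.1]
width: 0.646
```

Run:
```python
from h import *
for n,w in(('side',(slice(170,320),slice(250,340))),('scene',(slice(120,245),slice(125,215)))):
    s,d=grab(n,n+'9'); g=[cv2.GaussianBlur(cv2.imread(f'pics/{n}{k}.png',0)[w].astype(np.float32),(0,0),2) for k in(7,8,9)]
    for i,j in((0,1),(1,2),(0,2)):
        D=abs(g[i]-g[j]); print(n,i,j,D.max(),D.mean(),np.unravel_index(D.argmax(),D.shape),cv2.phaseCorrelate(g[i],g[j])[0])
print(s['t'])
```

```text
side 0 1 13.779388 0.37046465 (np.int64(0), np.int64(4)) (-0.012711671179111761, -0.007546879807335927)
side 1 2 0.63035583 0.10804496 (np.int64(0), np.int64(0)) (-0.007565024411107402, 0.0015572685122577923)
side 0 2 13.685684 0.37642136 (np.int64(0), np.int64(4)) (-0.017355681741676676, -0.006823708123874894)
scene 0 1 14.364052 0.42258614 (np.int64(36), np.int64(89)) (0.0017945018423546344, 0.4191615885712707)
scene 1 2 1.8185768 0.28009814 (np.int64(79), np.int64(58)) (-0.0014072009581340694, 0.5189652408769945)
scene 0 2 14.929077 0.42623228 (np.int64(36), np.int64(89)) (0.0026079874885240883, 0.4288452678132302)
14.7
```

```bash
python3 -c "
from bench import arm
print(arm.sign_off())"
```

```text
the job is handed in; nothing more can be done
None
```

The long spindle is standing upright on its thick end near the middle of the rubber-faced plate. I gripped it by its thin part along its axis, lifted it along its lean, turned it upright in the air and lowered it to gentle contact (about 8 N on the wrist). Then I let go, rose straight up and moved 160 mm aside. I handed in at about 14.7 s of the 42 s allowed.

**Last checks:**
- **Position:** the upright model drawn at the release pose matches the spindle in both fixed cameras. The gripper let go at (0.622, −0.212), which is where the wrist camera put the plate centre.
- **Standing still:** I watched for about 3.4 s after backing away, and the wrist force stayed near zero.
    - The last pair of pictures in each camera, about 0.9 s apart, differed only at noise level (0.6 and 1.8 grey levels).
    - The pair before that differed by up to 14 grey levels. That was only at the edges of the compared areas, so I put it down to the arm or its shadow settling.
    - A frame-shift estimate gave about 0.4–0.5 px in the scene view. It did so even for the noise-level pair, so I took it as an artefact, but I did not resolve it further.
- **Short spindle:** it is still in its cradle in the last scene picture.

**Disagreement:** the scene and side cameras differed by about 7 mm on the plate and rack positions, so I relied on the closer wrist-camera measurement.

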